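Set the vegetable slicer to 4 mm and lock it

TASK

Set the vegetable slicer for 4 mm slices: with a fingertip, flick the top edge of its lobed thumbwheel forward (away from you), one click per millimetre, until the pointer stands at the long middle line of the scale and the wheel has clicked to rest there. Then push the small lock button behind the wheel forward, fully home, so that the setting cannot slip. Touch and push with the fingertips only: nothing is to be gripped or lifted, and the food holder, pepper grinder, bottle and salt bowl stay where they stand.

Things in the scene. Friction and masses are not known exactly. Their poses are not given: they have to be found in the camera images.
- slicer: vegetable slicer (mandoline): white frame and steel plates on a clear catch box, 290 x 116 x 80 mm, loop handle at the near end, held fast to the worktop by its suction feet. Origin: centre of its underside; x along its length away from the user, y to its left, z up. Along its right side is a pod, x -108 to 86, y -58 to -98 mm, top at z 84 mm; from near to far on it: lock button, thumbwheel, scale
- wheel_axis (a point): centre of the black thumbwheel, on its axis, which lies along the slicer's y. Six rounded lobes 60 degrees apart: 28 mm from axis to lobe tips, 20 mm to the hollows; lobes 9 mm thick, wheel 14 mm wide. At each click stop one lobe stands straight up. The top 14 mm of the wheel stands out of the pod
- wheel_top (a point): fixed point 28 mm above the wheel's axis: where the tip of the upright lobe is at a click stop. To advance one click, a fingertip comes down behind (near side of) that lobe to 5 mm below this point, pushes it forward (slicer +x, 2 to 6 N) until the finger's front face is about 18 mm (15 to 22) past this point, and rises
- thumbwheel (a joint): turn of the thumbwheel, rad; it grows as the top edge goes forward (slicer +x). Click stops every 60 degrees (1.047 rad), one per millimetre and per scale line: 0 closed, 4.19 the long middle line, 8.38 the last. A spring roller pulls it to the nearest stop. It starts at one of the first three stops
- pointer_mark (a point): the white pointer bar, 3 mm high, in the grey groove of the scale beyond the wheel; the wheel moves it forward 7 mm a click
- target_line (a point): the long middle line (4 mm) of the scale, at the groove's middle and the pod's top; the pointer must stand beside it. The scale has nine black cross lines 7 mm apart, on both sides of the groove; the first (0, nearest the wheel), the middle and the last (8 mm) are long
- lock_back (a point): centre of the near face of the black lock button on the pod behind the wheel, 6 mm above the groove it slides in; the button is 14 mm long, 16 mm wide, its top 6 mm above this point. Push it in the slicer's +x
- lock (a joint): travel of the lock button in m along the slicer's +x: 0 open (start), 0.012 fully home. It stays where it is left and needs about 1.5 N. Its bolt enters between two lobes of the wheel, so it goes home only with the wheel at a click stop, and then the wheel cannot turn
- food_holder: white plastic food holder of the slicer, a disc 76 mm across with a knob, 56 mm high, loose, left of the slicer; origin under its centre; leave it alone
- pepper_grinder: glass pepper grinder with a black cap, 43 mm across, 112 mm high, loose, left of the slicer; origin under its centre; leave it alone
- oil_bottle_small: square clear bottle with a black cap, 42 mm wide, 170 mm high, loose, to the right of the slicer's far end; origin under its centre; leave it alone
- salt_bowl: pinch bowl of salt, 110 mm across, 51 mm high, loose, on the right of the slicer; origin under its centre; leave it alone

How it is judged:
On the way, in this order (a step that is already met when the one before it is completed fails the run):
1. the wheel rests at the 4 mm stop while the lock is still open (value of joint thumbwheel between 4.01879 and 4.35879 rad and value of joint lock below 0.005 m), for 0.5 s.
2. the lock button is fully home (value of joint thumbwheel between 4.01879 and 4.35879 rad and value of joint lock above 0.0105 m), for 0.2 s.
At the end, for the whole second after the job is handed in: the thumbwheel is at the fifth of its nine stops (4.19 rad, within 0.17), the pointer within 2 mm of the long middle line, the lock button pushed at least 10.5 of its 12 mm, the wheel at rest, and the four loose things within 15 mm of where they stood (all of step 2 and horizontal distance between pointer_mark and target_line below 0.002 m and velocity of joint thumbwheel between -0.3 and 0.3 rad/s and distance of each of food_holder, pepper_grinder, oil_bottle_small, salt_bowl from where it was at the start of the episode below 0.015 m); the robot touches nothing.
It fails at once if a loose thing is moved more than 15 mm, lifted or knocked over (distance of any of food_holder, pepper_grinder, oil_bottle_small, salt_bowl from where it was at the start of the episode above 0.015 m or angle between any of food_holder, pepper_grinder, oil_bottle_small, salt_bowl's own z axis and vertical above 0.3 rad or height (world z) of any of food_holder, pepper_grinder, oil_bottle_small, salt_bowl above 0.01 m).
It also fails if it takes over 48 s, if anything falls off the work surface, if the arm or the gripper's body presses on something with over 40 N, if the wrist force passes 120 N, or if a joint passes its speed limit or range.

ROBOT

A 7-joint arm with a two-finger parallel gripper is mounted at the origin on a cart in front of the work surface, level with it; the furniture and walls round the work are solid. World frame = base frame: x ahead of the robot, y to its left, z up, the work surface at z = 0. Lengths are in m, angles in rad, forces in N, time in s.
With the tool pointing down it reaches from about 0.4 to 0.85 m from the base axis. Payload 10.4 kg.
Tool frame: the origin (TCP) lies midway between the tips of the shut fingers; the grasp point (between the pads) lies 19 mm behind it; z points along the fingers, y is the line along which they close (so a half turn about z gives the same grasp; the last joint's range is limited). The gripper opens to 87 mm and grips with 3 to 60 N. Pads are 19 mm wide; open, the fingers measure 117 mm over their backs; the gripper's body (75 mm by 190 mm) begins 51 mm behind the grasp point.
Start: joints at [-1.258, 0.332, -0.065, 1.46, 0.022, 1.35, -0.088], TCP at [0.206, 0.59, 0.223] pointing down, gripper open.
Joint ranges: [-2.6, 2.6], [-0.5, 2.12], [-1.47, 1.34], [0.16, 2.42], [-1.27, 4.41], [0.06, 2.06], [-2.6, 2.6]. Speed limits (rad/s): [2.22, 2.22, 2.79, 2.79, 3.14, 3.14, 3.14].

INTERFACE

Orientations are given as a unit quaternion [x, y, z, w].
In Python, from bench import r gives the robot as it stands.
- The arm moves only by the tool carry_out, never from a script. Its argument "steps" is a list that holds one entry, the list of rows, each a list of 6 numbers: the shift along the tool's x, y, z in cm, then the turn, a rotation vector about the tool's x, y, z in rad. In form: [[[dx, dy, dz, wx, wy, wz], ...]]. A call has 1 to 20 rows; each row is the pose to reach, as a shift and turn from the pose commanded when the call began, along the tool's axes at that moment; what a row does not reach only later rows make up. A row lasts 1/12 s, in which the tool goes at most 41.7 mm and 7.16 degrees, less where a joint would pass 70% of its speed; a pose out of reach is approached as far as the arm can. A call with a gripper value outside its range is refused whole. "hand" is the closure, from -1 (fully open) to 1 (shut), set as the call begins (left out, the last holds). The fingers move at their own pace and stop on an object; "squeeze" is the grip in N (left out, the last holds). Time passes only in rows, so rows that repeat a pose let the fingers close. It gives the time, the measured TCP pose, the force, the opening and the grip force at its end, in the units of the state.
- r.read_state(): the state, without advancing time (a new reading comes with each control period).
- r.camera(name): name is "scene" or "side" or "wrist"; returns the picture (420x560x3 uint8, red, green, blue); there is no depth.
- r.camera_params(name): a dict with "fx", "fy", "cx", "cy" (pixels), "view" (4x4, takes a point from world to camera coordinates). Camera axes: x right, y up, looking along -z (the intrinsics and any distortion apply to the point x, -y, -z); pixel columns grow to the right and rows downward; lengths in m; the calibration is good to about 2 mm. A picture is of the moment at which its call begins: read the wrist's pose just before it. camera_params takes no time and is no camera call; for the wrist camera it gives the pose at the moment of the call.
- r.close_job(): hands the job in; it is judged then, once.
The state is a dict: "time": time; "joint_positions": joint angles; "joint_vel": joint speeds; "joint_torque": joint torques, N m; "ee_pos": TCP position; "eef_rot": TCP orientation; "ft_force": force on the tool from outside, world axes, zero at the start; "torque": the same for the moment, N m; "width": finger opening in m; "grip_force": force on a finger pad.
Only numpy, scipy, OpenCV 4.12 (cv2) and the standard library are available. Lean on these libraries where they do the work, as an engineer would, in place of code of your own. Each camera call takes 0.05 s, during which the arm holds its last target. There are 200 camera calls.

## Working session

There is one attempt and no reset: what is moved stays moved. The work goes in short steps, Python scripts to look and compute and a tool call to move; the robot and the scene stay as the last step left them, time stands still between calls to the robot, and variables do not carry over. Pictures are saved under pics/ and viewed, at most 10 in all, crops included, and the job is handed in when it is done.

Besides the shell and the picture viewer there is one more tool, called after "Emit:" as a command line: name --argument value ..., lists and objects as JSON in quotes. carry_out: Moves the arm, as the interface text tells. Its arguments: {"type":"object","properties":{"steps":{"type":"array","items":{"type":"array","items":{"type":"array","items":{"type":"number"}}}},"hand":{"type":"number"},"squeeze":{"type":"number"}},"required":["steps"]}

```bash
mkdir -p pics; python3 - <<'E'
from bench import r
import cv2,numpy as np
np.set_printoptions(precision=4,suppress=True)
s=r.read_state();print(s)
for n in("scene","side"):
    p=r.camera_params(n);print(n,p)
    cv2.imwrite(f"pics/{n}0.png",r.camera(n)[:,:,::-1])
E
```

```text
{'time': 0.0, 'joint_positions': array([-1.2576,  0.3329, -0.0647,  1.4609,  0.0216,  1.3499, -0.0885]), 'joint_vel': array([-0.0009, -0.0003,  0.0006, -0.0005,  0.0009,  0.0005, -0.0019]), 'joint_torque': array([ -0.    , -62.3235,   0.0248, -38.9914,  -0.0613,   0.0394,
         0.0002]), 'ee_pos': array([0.2058, 0.5897, 0.2218]), 'eef_rot': array([ 0.1671,  0.9859, -0.0007, -0.0001]), 'ft_force': array([-0.2273,  0.0327,  0.7263]), 'torque': array([ 0.039 , -0.0056,  0.0287]), 'grip_force': 0.0, 'width': 0.08731370704563156}
scene {'fx': 409.2097604212895, 'fy': 409.2097604212895, 'cx': 280.7148315522688, 'cy': 206.58130005631727, 'view': array([[-0.6942, -0.7198, -0.0082,  0.3976],
       [ 0.3509, -0.3484,  0.8692, -0.2863],
       [-0.6285,  0.6005,  0.4944, -0.4862],
       [ 0.    ,  0.    ,  0.    ,  1.    ]])}
side {'fx': 469.4257261710986, 'fy': 469.4257261710986, 'cx': 281.0238697470049, 'cy': 209.74073264215693, 'view': array([[-0.9984, -0.0567,  0.004 ,  0.619 ],
       [ 0.0301, -0.4677,  0.8834, -0.1194],
       [-0.0482,  0.8821,  0.4686, -0.974 ],
       [ 0.    ,  0.    ,  0.    ,  1.    ]])}
```

View pics/scene0.png

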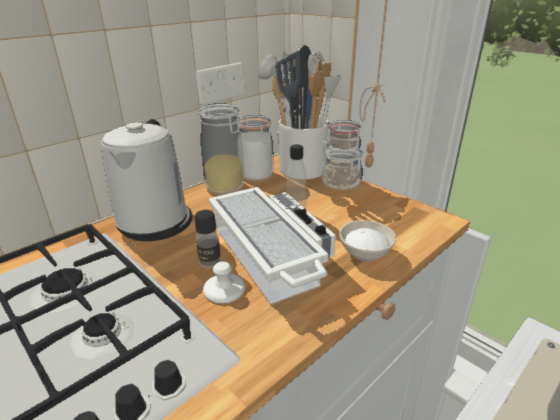

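View pics/side0.png

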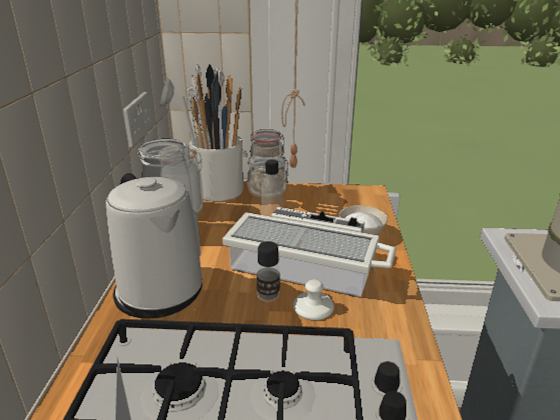

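The slicer sits with its handle towards the robot (scene ~(300,270), side ~(385,255)). Its pod is on the far side from both cameras, and the salt bowl, at scene (367,240), is beside it. I'll enlarge this area.

```bash
python3 - <<'E'
import cv2
a=cv2.imread("pics/scene0.png")[180:290,200:400];b=cv2.imread("pics/side0.png")[195:295,215:415]
a=cv2.resize(a,None,fx=4,fy=4,interpolation=cv2.INTER_CUBIC);cv2.imwrite("pics/a.png",a)
b=cv2.resize(b,None,fx=4,fy=4,interpolation=cv2.INTER_CUBIC);cv2.imwrite("pics/b.png",b)
E
```

```text
(no output)
```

View pics/a.png

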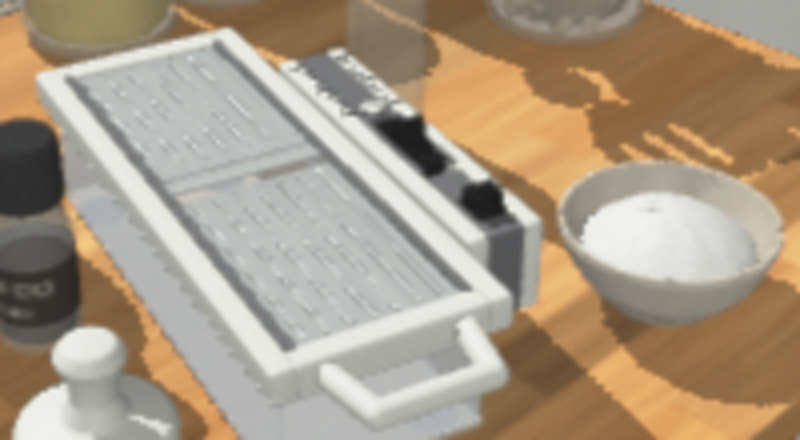

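The crop shows the frame-top corners at (40,75), (228,30), (510,297) and (280,378). The lock button is at ~(485,195), the wheel at ~(412,140), and the pod's near right top corner at (540,222).

```bash
cat >h.py <<'E'
from bench import r
import cv2,numpy as np
np.set_printoptions(precision=4,suppress=True)
def w(p,px,z):
    V=p["view"];R=V[:3,:3];c=-R.T@V[:3,3]
    d=R.T@np.array([(px[0]-p["cx"])/p["fx"],-(px[1]-p["cy"])/p["fy"],-1.])
    return c+d*(z-c[2])/d[2]
def proj(p,P):
    q=p["view"]@np.append(P,1.);return np.array([p["cx"]+p["fx"]*q[0]/-q[2],p["cy"]+p["fy"]*q[1]/q[2]])
E
python3 - <<'E'
from h import *
p=r.camera_params("scene")
print(p.keys())
for n,c,z in [("FL",(40,75),.08),("FR",(228,30),.08),("NR",(510,297),.08),("NL",(280,378),.08),("podFL",(283,62),.084),("podFR",(335,50),.084),("podNR",(540,222),.084),("podNL",(485,240),.084),("wheeltop",(408,120),.098),("lock top",(485,183),.09),("bowl",(668,205),.051)]:
    print(n,w(p,(c[0]/4+200,c[1]/4+180),z))
print(r.camera_params("wrist"))
E
```

```text
dict_keys(['fx', 'fy', 'cx', 'cy', 'view'])
FL [0.7249 0.0603 0.08  ]
FR [ 0.6942 -0.0448  0.08  ]
NR [0.4223 0.0343 0.08  ]
NL [0.4511 0.1399 0.08  ]
podFL [ 0.6393 -0.0358  0.084 ]
podFR [ 0.6297 -0.0649  0.084 ]
podNR [ 0.4462 -0.0141  0.084 ]
podNL [0.4541 0.0142 0.084 ]
wheeltop [ 0.5341 -0.0206  0.098 ]
lock top [ 0.479  -0.0139  0.09  ]
bowl [ 0.4419 -0.1102  0.051 ]
{'fx': 336.82786928138773, 'fy': 336.82786928138773, 'cx': 285.15991469824576, 'cy': 205.973117565749, 'view': array([[ 0.3293,  0.9442, -0.0006, -0.6242],
       [-0.9052,  0.3155, -0.2846,  0.0344],
       [-0.2685,  0.0943,  0.9587, -0.3901],
       [ 0.    ,  0.    ,  0.    ,  1.    ]])}
```

View pics/b.png

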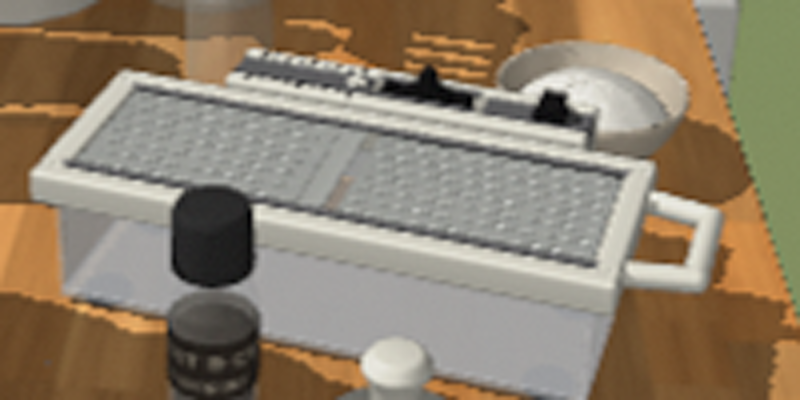

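```bash
python3 - <<'E'
from h import *
from scipy.spatial.transform import Rotation as Ro
s=r.read_state();T=Ro.from_quat(s["eef_rot"]).as_matrix();t=s["ee_pos"];print(T)
V=r.camera_params("wrist")["view"];R=V[:3,:3];c=-R.T@V[:3,3]
print("cam in tool",T.T@(c-t),"look",T.T@(-R[2]),"right",T.T@R[0],"up",T.T@R[1])
p=r.camera_params("scene")
print("bottle cap",w(p,(296,150),.17),"kettle",w(p,(152,218),0),"grinder",w(p,(206,215),.112))
p=r.camera_params("side")
f=lambda x,y:(x/4+215,y/4+195)
print("bottle side",w(p,(271,165),.17))
for n,c,z in [("FL",(35,172),.08),("FR",(125,72),.08),("NR",(653,168),.08),("NL",(615,282),.08),("podFL",(230,72),.084),("podFR",(248,50),.084),("wheeltop",(430,68),.098),("lock",(552,95),.096)]:print(n,w(p,f(*c),z))
# goal: straight-line tool-axis shift to view pose over wheel
for g in ([.49,0.0,.24],[.53,-.02,.2]):print(g,"shift cm",T.T@(np.array(g)-t)*100)
E
```

```text
[[-0.9442  0.3295 -0.0004]
 [ 0.3295  0.9441 -0.0012]
 [-0.0001 -0.0013 -1.    ]]
cam in tool [ 0.0783 -0.0005 -0.1616] look [-0.2845  0.0007  0.9587] right [ 0.0003  1.     -0.0007] up [ 0.9587 -0.0001  0.2845]
bottle cap [ 0.6316 -0.1034  0.17  ] kettle [0.8698 0.1306 0.    ] grinder [0.6282 0.1343 0.112 ]
bottle side [ 0.6479 -0.099   0.17  ]
FL [0.729  0.0608 0.08  ]
FR [ 0.6977 -0.0444  0.08  ]
NR [0.4265 0.0379 0.08  ]
NL [0.4558 0.1377 0.08  ]
podFL [ 0.6408 -0.0406  0.084 ]
podFR [ 0.6329 -0.0664  0.084 ]
wheeltop [ 0.5354 -0.0257  0.098 ]
lock [ 0.4738 -0.0043  0.096 ]
[0.49, 0.0, 0.24] shift cm [-46.2612 -46.3215  -1.7543]
[0.53, -0.02, 0.2] shift cm [-50.6966 -46.8866   2.2467]
```

Emit:
carry_out --steps '[[[-2, -2, 0, 0, 0, 0], [-5, -4.9, 0, 0, 0, 0], [-8, -7.8, 0, 0, 0, 0], [-11, -10.8, 0, 0, 0, 0], [-14, -13.7, 0, 0, 0, 0], [-17, -16.6, 0, 0, 0, 0], [-20, -19.6, 0, 0, 0, -0.02], [-23, -22.5, 0, 0, 0, -0.02], [-26, -25.5, 0, 0, 0, -0.03], [-29, -28.4, 0, 0, 0, -0.03], [-32, -31.3, 0, 0, 0, -0.04], [-35, -34.3, 0, 0, 0, -0.04], [-38, -37.2, 0, 0, 0, -0.05], [-41, -40.1, 0, 0, 0, -0.05], [-43.5, -42.6, 0, 0, 0, -0.06], [-46, -45, 0.2, 0, 0, -0.06], [-48.1, -47.1, 0.2, 0, 0, -0.06], [-48.1, -47.1, 0.2, 0, 0, -0.06], [-48.1, -47.1, 0.2, 0, 0, -0.06], [-48.1, -47.1, 0.2, 0, 0, -0.06]]]' --hand 1

```text
time: 1.77
ee_pos: [0.5045, -0.0124, 0.2202]
eef_rot: [0.137, 0.991, 0.0, -0.0]
ft_force: [1.2, 0.6, -0.1]
width: 0.0007
grip_force: 0.0
```

```bash
python3 - <<'E'
from h import *
s=r.read_state();print(s["time"],s["ee_pos"],s["eef_rot"],s["width"])
np.save("wp.npy",r.camera_params("wrist")["view"])
im=r.camera("wrist")[:,:,::-1];cv2.imwrite("pics/w1.png",im)
E
```

```text
1.7667 [ 0.5045 -0.0124  0.2202] [ 0.1373  0.9905  0.0001 -0.0004] 0.0006875483945328092
```

View pics/w1.png

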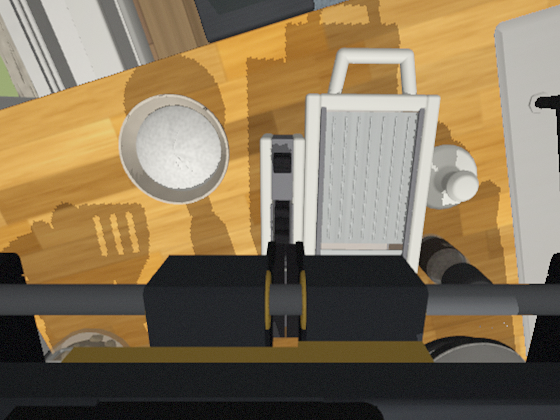

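The wrist view shows the slicer standing upright in the image, with the lock at ~(284,160) and the wheel at ~(283,220). The fingers hide the scale. I'll move 8 cm forward and look again.

Emit:
carry_out --steps '[[[-2.5, 0, 0.5, 0, 0, 0], [-5, 0, 1.5, 0, 0, 0], [-8, 0, 2.5, 0, 0, 0], [-8, 0, 2.5, 0, 0, 0], [-8, 0, 2.5, 0, 0, 0], [-8, 0, 2.5, 0, 0, 0]]]'

```text
time: 2.32
ee_pos: [0.5813, -0.0338, 0.1955]
eef_rot: [0.137, 0.991, 0.0, -0.0]
ft_force: [-0.5, -0.4, 0.7]
width: 0.0005
grip_force: 0.0
```

```bash
python3 - <<'E'
from h import *
s=r.read_state();print(s["time"],s["ee_pos"],s["eef_rot"])
np.save("wp.npy",r.camera_params("wrist")["view"])
im=r.camera("wrist")[:,:,::-1];cv2.imwrite("pics/w2.png",im)
cv2.imwrite("pics/w2c.png",cv2.resize(im[20:270,230:330],None,fx=2.4*1.0,fy=2.4,interpolation=cv2.INTER_CUBIC) if 0 else cv2.rotate(cv2.resize(im[60:255,220:350],None,fx=4,fy=4,interpolation=cv2.INTER_CUBIC),cv2.ROTATE_90_CLOCKWISE))
E
```

```text
2.3167 [ 0.5813 -0.0338  0.1955] [ 0.1369  0.9906  0.0001 -0.0004]
```

View pics/w2c.png

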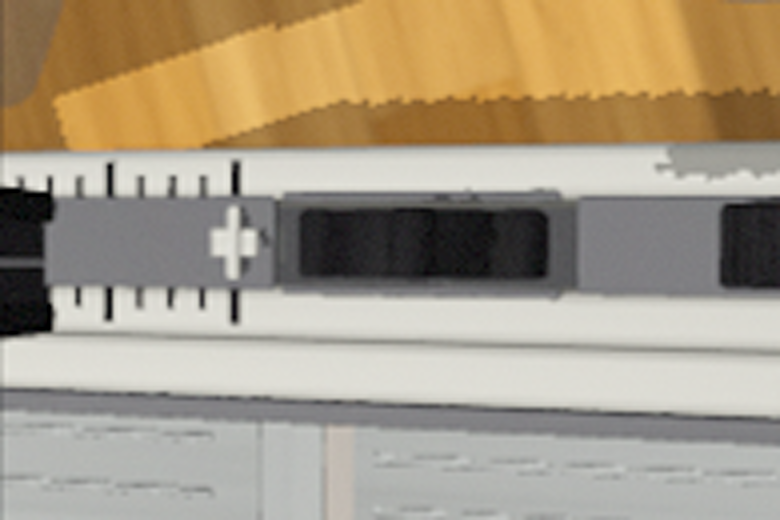

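The pointer, at crop X≈235, is level with the first long line, so the setting is 0. The middle long line is at X≈110, so it needs 4 clicks. The wheel spans X 298–548, centred on Y≈242, and the lock begins at X≈720.

```bash
python3 - <<'E'
from h import *
p=r.camera_params("wrist")
def g(X,Y):return (220+(Y+.5)/4-.5, 60+(779-X+.5)/4-.5)
P=lambda X,Y,z:w(p,g(X,Y),z)
L0=(P(235,178,.084)+P(235,305,.084))/2;L4=(P(110,178,.084)+P(109,305,.084))/2
print("L0",L0,"L4",L4,np.linalg.norm(L4-L0))
a=P(298,242,.084);b=P(548,242,.084);print("wheel ends",a,b,np.linalg.norm(a-b),"mid",(a+b)/2)
a=P(278,242,.084);b=P(577,242,.084);print("slot",np.linalg.norm(a-b),"mid",(a+b)/2)
print("lock front", P(721,242,.09),P(721,242,.096))
e1=P(100,150,.084);e2=P(650,145,.084);d=e1-e2;print("pod edge yaw",np.degrees(np.arctan2(d[1],d[0])))
d=P(60,333,.084)-P(740,350,.084);print("seam yaw",np.degrees(np.arctan2(d[1],d[0])))
d=P(20,388,.08)-P(760,417,.08);print("edge yaw",np.degrees(np.arctan2(d[1],d[0])))
# lock from first wrist view
E
```

```text
L0 [ 0.5742 -0.0365  0.084 ] L4 [ 0.6012 -0.0442  0.084 ] 0.028002461870448143
wheel ends [ 0.5613 -0.0327  0.084 ] [ 0.5131 -0.0189  0.084 ] 0.05009277563711226 mid [ 0.5372 -0.0258  0.084 ]
slot 0.05981561619779548 mid [ 0.5366 -0.0257  0.084 ]
lock front [ 0.4831 -0.0103  0.09  ] [ 0.4836 -0.0103  0.096 ]
pod edge yaw -16.58968116832946
seam yaw -16.19654947102215
edge yaw -16.268285548667986
```

The lines measure 28.0 mm apart and the wheel 50 mm across, both as expected. Axis at (0.537, -0.0258), yaw about -16°. Now the first click.

Emit:
carry_out --steps '[[[3, -0.4, 2, 0, 0, 0], [6.3, -0.4, 5, 0, 0, 0], [6.3, -0.4, 8, 0, 0, 0], [6.3, -0.4, 9.5, 0, 0, 0], [6.3, -0.4, 10.2, 0, 0, 0], [6.3, -0.4, 10.2, 0, 0, 0], [6.0, -0.4, 10.2, 0, 0, 0], [5.7, -0.4, 10.2, 0, 0, 0], [5.4, -0.4, 10.2, 0, 0, 0], [5.1, -0.4, 10.2, 0, 0, 0], [4.8, -0.4, 10.2, 0, 0, 0], [4.5, -0.4, 10.2, 0, 0, 0], [4.2, -0.4, 10.2, 0, 0, 0], [3.9, -0.4, 10.2, 0, 0, 0], [3.65, -0.4, 10.2, 0, 0, 0], [3.65, -0.4, 10.2, 0, 0, 0], [3.65, -0.4, 10.2, 0, 0, 0]]]'

```text
time: 3.78
ee_pos: [0.5456, -0.0289, 0.0933]
eef_rot: [0.138, 0.99, -0.0, -0.0]
ft_force: [-0.2, -1.1, 0.7]
width: 0.0004
grip_force: 0.0
```

Emit:
carry_out --steps '[[[0, 0, -1, 0, 0, 0], [0, 0, -3, 0, 0, 0], [0, 0, -6, 0, 0, 0], [-2, 0, -9, 0, 0, 0], [-3.6, 0, -10.2, 0, 0, 0], [-3.6, 0, -10.2, 0, 0, 0], [-3.6, 0, -10.2, 0, 0, 0]]]'

```text
time: 4.37
ee_pos: [0.5806, -0.0389, 0.1962]
eef_rot: [0.138, 0.99, -0.0, 0.001]
ft_force: [-0.6, 0.3, -0.5]
width: 0.0005
grip_force: 0.0
```

```bash
python3 - <<'E'
from h import *
s=r.read_state();print(s["time"],s["ee_pos"],s["eef_rot"])
im=r.camera("wrist")[:,:,::-1]
cv2.imwrite("pics/w3c.png",cv2.rotate(cv2.resize(im[60:255,220:350],None,fx=4,fy=4,interpolation=cv2.INTER_CUBIC),cv2.ROTATE_90_CLOCKWISE))
E
```

```text
4.3667 [ 0.5806 -0.0389  0.1962] [ 0.1378  0.9905 -0.      0.0005]
```

View pics/w3c.png

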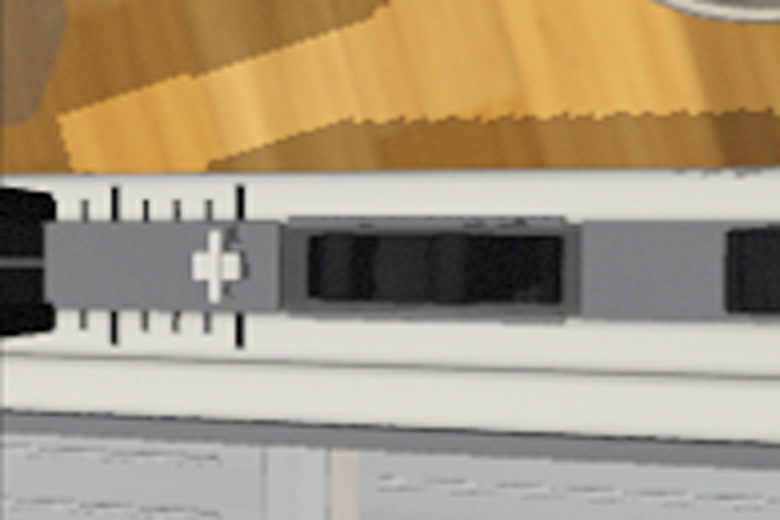

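The pointer is at X≈214, just short of line 1 at X≈208, so the wheel may still be settling. I'll wait and re-measure numerically.

Emit:
carry_out --steps '[[[0, 0, 0, 0, 0, 0], [0, 0, 0, 0, 0, 0], [0, 0, 0, 0, 0, 0], [0, 0, 0, 0, 0, 0], [0, 0, 0, 0, 0, 0], [0, 0, 0, 0, 0, 0]]]'

```text
time: 4.92
ee_pos: [0.5802, -0.0385, 0.1954]
eef_rot: [0.137, 0.991, 0.0, -0.0]
ft_force: [-0.1, 0.0, 0.7]
width: 0.0006
grip_force: 0.0
```

```bash
cat >>h.py <<'E'
def ptr(c,gy,ly):
    """click position from rotated crop c: gy rows of groove edge part, ly rows of scale lines"""
    a=c[gy[0]:gy[1]].mean(axis=(0,2));b=c[ly[0]:ly[1]].mean(axis=(0,2))
    x=np.arange(len(a));sl=slice(70,265)
    m=np.clip(a[sl]-np.median(a[sl])-30,0,None);px=(m*x[sl]).sum()/m.sum()
    k=np.clip(150-b[sl],0,None);n,l=cv2.connectedComponents((k>0).astype(np.uint8)[None])
    lines=[(k*(l[0]==i)*x[sl]).sum()/(k*(l[0]==i)).sum() for i in range(1,n)]
    return px,lines
def crop():
    im=r.camera("wrist")[:,:,::-1]
    return cv2.rotate(cv2.resize(im[60:255,220:350],None,fx=4,fy=4,interpolation=cv2.INTER_CUBIC),cv2.ROTATE_90_CLOCKWISE)
E
python3 - <<'E'
from h import *
c=crop();cv2.imwrite("pics/w4c.png",c)
for im in (cv2.imread("pics/w3c.png"),c):print(ptr(im,(285,300),(205,216)))
print(ptr(cv2.imread("pics/w2c.png"),(262,277),(182,192)))
E
```

```text
(np.float64(213.7423892418117), [np.float64(84.77004879269361), np.float64(114.44108327348007), np.float64(145.51757502456724), np.float64(176.9179762749671), np.float64(208.79837618403243), np.float64(240.0972131090928)])
(np.float64(209.69365727800468), [np.float64(80.79432199329182), np.float64(110.43379746835443), np.float64(141.50322483875806), np.float64(172.7085909748717), np.float64(204.7429551580495), np.float64(236.09742387143496)])
(np.float64(231.59504132231407), [np.float64(78.58721096203253), np.float64(109.5976030039607), np.float64(140.73870388282438), np.float64(172.2451082551812), np.float64(202.5593449519231), np.float64(235.1020446657613)])
```

```bash
python3 - <<'E'
from h import *
a=cv2.imread("pics/w2c.png");c=crop();print(ptr(c,(285,300),(205,216)))
e=lambda i:np.clip(i.astype(float)*3,0,255).astype(np.uint8)
s=r.camera("side")[:,:,::-1];s0=cv2.imread("pics/side0.png")
k=lambda i:cv2.resize(i[205:232,270:370],(780,210),interpolation=cv2.INTER_CUBIC)
cv2.imwrite("pics/comp.png",np.vstack([e(a[195:290]),e(c[220:320]),k(s0)[:200],k(s)[:200]]))
E
```

```text
(np.float64(209.85067742865374), [np.float64(80.76979472140762), np.float64(110.42730172230492), np.float64(141.5104415504354), np.float64(173.52134764012908), np.float64(204.66377524598656), np.float64(236.15220866027315)])
```

View pics/comp.png

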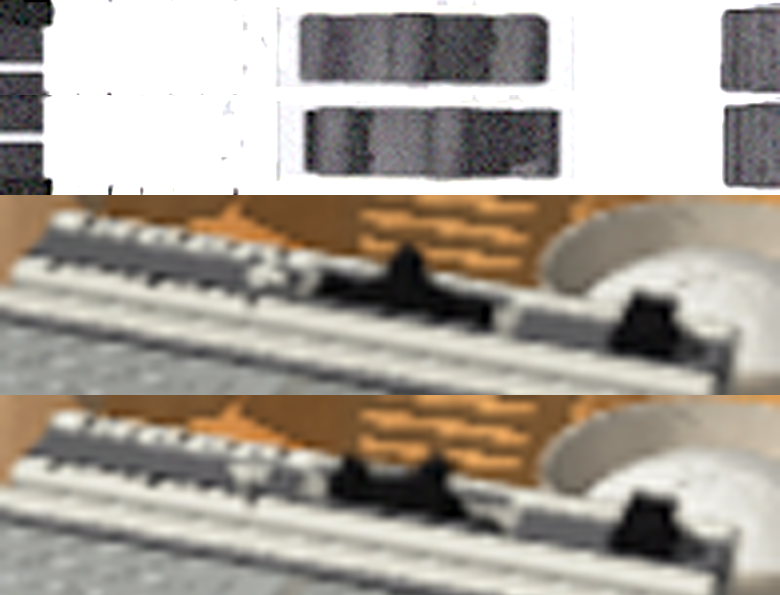

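The side view shows two lobes raised, at about +40° and −20°. The push ended a bit short and the detent friction holds the wheel mid-way. I'll push the next lobe from there, with a longer stroke (22 mm past).

Emit:
carry_out --steps '[[[3.5, 0, 2, 0, 0, 0], [7.05, 0, 5, 0, 0, 0], [7.05, 0, 8, 0, 0, 0], [7.05, 0, 10.2, 0, 0, 0], [7.05, 0, 10.2, 0, 0, 0], [6.7, 0, 10.2, 0, 0, 0], [6.4, 0, 10.2, 0, 0, 0], [6.1, 0, 10.2, 0, 0, 0], [5.8, 0, 10.2, 0, 0, 0], [5.5, 0, 10.2, 0, 0, 0], [5.2, 0, 10.2, 0, 0, 0], [4.9, 0, 10.2, 0, 0, 0], [4.6, 0, 10.2, 0, 0, 0], [4.3, 0, 10.2, 0, 0, 0], [4.0, 0, 10.2, 0, 0, 0], [3.7, 0, 10.2, 0, 0, 0], [3.4, 0, 10.2, 0, 0, 0], [3.25, 0, 10.2, 0, 0, 0], [3.25, 0, 10.2, 0, 0, 0], [3.25, 0, 10.2, 0, 0, 0]]]'

```text
time: 6.73
ee_pos: [0.5495, -0.0299, 0.0937]
eef_rot: [0.138, 0.99, -0.0, 0.0]
ft_force: [2.9, -0.5, 1.9]
width: 0.0004
grip_force: 1.6
```

Emit:
carry_out --steps '[[[0, 0, -1, 0, 0, 0], [0, 0, -3, 0, 0, 0], [0, 0, -6, 0, 0, 0], [-2, 0, -9, 0, 0, 0], [-3.25, 0, -10.2, 0, 0, 0], [-3.25, 0, -10.2, 0, 0, 0], [-3.25, 0, -10.2, 0, 0, 0], [-3.25, 0, -10.2, 0, 0, 0]]]'

```text
time: 7.4
ee_pos: [0.5789, -0.0383, 0.1944]
eef_rot: [0.137, 0.991, -0.0, -0.001]
ft_force: [0.4, 0.2, -0.4]
width: 0.0009
grip_force: 0.0
```

```bash
python3 - <<'E'
from h import *
s=r.read_state();print(s["time"],s["ee_pos"])
c=crop();cv2.imwrite("pics/w5c.png",c);px,l=ptr(c,(285,300),(205,216));print(px,l)
cv2.imwrite("pics/s5.png",r.camera("side")[:,:,::-1])
E
```

```text
7.4 [ 0.5789 -0.0383  0.1944]
160.1010472956817 [np.float64(71.31449072453623), np.float64(101.70378791323722), np.float64(133.39668758208086), np.float64(164.77044529419018), np.float64(195.53833215297448), np.float64(227.8837536612271)]
```

The pointer reads 2.04 clicks, so it's at the 2 mm stop, and the 22 mm stroke snaps the wheel over properly. Next, click 3.

Emit:
carry_out --steps '[[[3.2, 0, 2, 0, 0, 0], [6.35, 0, 5, 0, 0, 0], [6.35, 0, 8, 0, 0, 0], [6.35, 0, 10.2, 0, 0, 0], [6.35, 0, 10.2, 0, 0, 0], [6.1, 0, 10.2, 0, 0, 0], [5.8, 0, 10.2, 0, 0, 0], [5.5, 0, 10.2, 0, 0, 0], [5.2, 0, 10.2, 0, 0, 0], [4.9, 0, 10.2, 0, 0, 0], [4.6, 0, 10.2, 0, 0, 0], [4.3, 0, 10.2, 0, 0, 0], [4.0, 0, 10.2, 0, 0, 0], [3.7, 0, 10.2, 0, 0, 0], [3.4, 0, 10.2, 0, 0, 0], [3.25, 0, 10.2, 0, 0, 0], [3.25, 0, 10.2, 0, 0, 0], [3.25, 0, 10.2, 0, 0, 0]]]'

```text
time: 9.0
ee_pos: [0.5488, -0.0298, 0.0933]
eef_rot: [0.138, 0.991, -0.0, -0.0]
ft_force: [-0.5, -0.3, 0.3]
width: 0.0003
grip_force: 0.0
```

Emit:
carry_out --steps '[[[0, 0, -1, 0, 0, 0], [0, 0, -3, 0, 0, 0], [0, 0, -6, 0, 0, 0], [-2, 0, -9, 0, 0, 0], [-3.25, 0, -10.2, 0, 0, 0], [-3.25, 0, -10.2, 0, 0, 0], [-3.25, 0, -10.2, 0, 0, 0], [-3.25, 0, -10.2, 0, 0, 0]]]'

```text
time: 9.67
ee_pos: [0.5792, -0.0384, 0.1947]
eef_rot: [0.138, 0.991, -0.0, -0.001]
ft_force: [0.0, 0.5, -0.4]
width: 0.0003
grip_force: 0.0
```

```bash
python3 - <<'E'
from h import *
s=r.read_state();print(s["time"],s["ee_pos"])
c=crop();cv2.imwrite("pics/w6c.png",c);px,l=ptr(c,(285,300),(205,216));print(px,l,(l[-1]-px)/31.2-.13)
E
```

```text
9.6667 [ 0.5792 -0.0384  0.1947]
137.45511491273544 [np.float64(73.5906798959011), np.float64(104.77436472669226), np.float64(134.5281670788678), np.float64(166.5624845640899), np.float64(197.59170967477678), np.float64(230.17762300423593)] 2.8418752593429644
```

It reads 2.84, a little short of stop 3. The next stroke starts further back and goes about 1 mm longer.

Emit:
carry_out --steps '[[[3.2, 0, 2, 0, 0, 0], [6.75, 0, 5, 0, 0, 0], [6.75, 0, 8, 0, 0, 0], [6.75, 0, 10.2, 0, 0, 0], [6.75, 0, 10.2, 0, 0, 0], [6.4, 0, 10.2, 0, 0, 0], [6.1, 0, 10.2, 0, 0, 0], [5.8, 0, 10.2, 0, 0, 0], [5.5, 0, 10.2, 0, 0, 0], [5.2, 0, 10.2, 0, 0, 0], [4.9, 0, 10.2, 0, 0, 0], [4.6, 0, 10.2, 0, 0, 0], [4.3, 0, 10.2, 0, 0, 0], [4.0, 0, 10.2, 0, 0, 0], [3.7, 0, 10.2, 0, 0, 0], [3.4, 0, 10.2, 0, 0, 0], [3.15, 0, 10.2, 0, 0, 0], [3.15, 0, 10.2, 0, 0, 0], [3.15, 0, 10.2, 0, 0, 0]]]'

```text
time: 11.3
ee_pos: [0.5497, -0.0301, 0.0932]
eef_rot: [0.138, 0.99, -0.0, -0.0]
ft_force: [0.1, 0.9, 0.4]
width: 0.0007
grip_force: 0.0
```

Emit:
carry_out --steps '[[[0, 0, -1, 0, 0, 0], [0, 0, -3, 0, 0, 0], [0, 0, -6, 0, 0, 0], [-2, 0, -9, 0, 0, 0], [-3.15, 0, -10.2, 0, 0, 0], [-3.15, 0, -10.2, 0, 0, 0], [-3.15, 0, -10.2, 0, 0, 0], [-3.15, 0, -10.2, 0, 0, 0]]]'

```text
time: 11.97
ee_pos: [0.5793, -0.0384, 0.1947]
eef_rot: [0.137, 0.991, -0.0, -0.001]
ft_force: [-0.4, 1.0, -0.0]
width: 0.0005
grip_force: 0.0
```

```bash
python3 - <<'E'
from h import *
s=r.read_state();print(s["time"],s["ee_pos"])
c=crop();cv2.imwrite("pics/w7c.png",c);px,l=ptr(c,(285,300),(205,216));print(px,l,(l[-1]-px)/31.2-.13)
p=r.camera_params("wrist")
np.set_printoptions(suppress=True);print(proj(p,[.4834,-.0103,.096]))
e=lambda i:np.clip(i.astype(float)*3,0,255).astype(np.uint8)
s=r.camera("side")[:,:,::-1]
k=lambda i:cv2.resize(i[205:232,270:370],(780,210),interpolation=cv2.INTER_CUBIC)
cv2.imwrite("pics/comp2.png",np.vstack([c[170:360],e(c[220:320]),k(s)]))
E
```

```text
11.9667 [ 0.5793 -0.0384  0.1947]
105.00121302603341 [np.float64(73.58892080426754), np.float64(104.7984614047288), np.float64(134.60996240601506), np.float64(165.91066452756903), np.float64(197.5999838995331), np.float64(230.1142286171063)] 3.880032550995926
[286.8869  75.3697]
```

View pics/comp2.png

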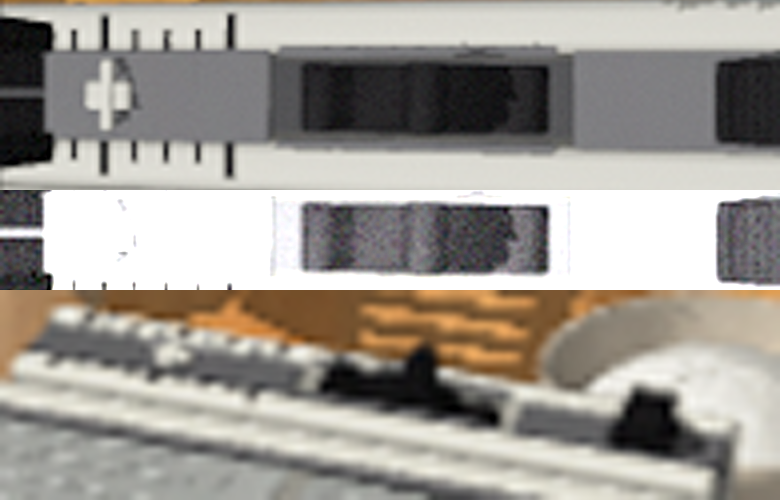

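The pointer is beside the long middle line, but the side view shows the upright lobe about 8–11° short of vertical. I'll nudge it to vertical.

Emit:
carry_out --steps '[[[3.2, 0, 2, 0, 0, 0], [6.9, 0, 5, 0, 0, 0], [6.9, 0, 8, 0, 0, 0], [6.9, 0, 10.2, 0, 0, 0], [6.9, 0, 10.2, 0, 0, 0], [6.6, 0, 10.2, 0, 0, 0], [6.3, 0, 10.2, 0, 0, 0], [6.1, 0, 10.2, 0, 0, 0], [5.95, 0, 10.2, 0, 0, 0], [5.85, 0, 10.2, 0, 0, 0], [5.85, 0, 10.2, 0, 0, 0], [5.85, 0, 10.2, 0, 0, 0], [5.85, 0, 10.2, 0, 0, 0]]]'

```text
time: 13.15
ee_pos: [0.5239, -0.0224, 0.0938]
eef_rot: [0.137, 0.991, 0.0, -0.0]
ft_force: [-4.3, 1.6, 3.9]
width: 0.0004
grip_force: 2.1
```

Emit:
carry_out --steps '[[[0, 0, -1, 0, 0, 0], [0, 0, -3, 0, 0, 0], [0, 0, -6, 0, 0, 0], [-3, 0, -9, 0, 0, 0], [-5.85, 0, -10.2, 0, 0, 0], [-5.85, 0, -10.2, 0, 0, 0], [-5.85, 0, -10.2, 0, 0, 0], [-5.85, 0, -10.2, 0, 0, 0]]]'

```text
time: 13.82
ee_pos: [0.5799, -0.0388, 0.1953]
eef_rot: [0.138, 0.99, -0.0, -0.0]
ft_force: [-0.6, 1.2, -0.2]
width: 0.0004
grip_force: 0.0
```

```bash
python3 - <<'E'
from h import *
s=r.read_state();print(s["time"],s["ee_pos"])
c=crop();cv2.imwrite("pics/w8c.png",c);px,l=ptr(c,(285,300),(205,216));print(px,l,(l[-1]-px)/31.2-.13)
e=lambda i:np.clip(i.astype(float)*3,0,255).astype(np.uint8)
s=r.camera("side")[:,:,::-1];s0=cv2.imread("pics/side0.png")
k=lambda i:cv2.resize(i[205:232,270:370],(780,210),interpolation=cv2.INTER_CUBIC)
cv2.imwrite("pics/comp3.png",np.vstack([e(c[220:320]),k(s0)[:200],k(s)]))
# lobe tip column: darkness in rows just above wheel body
for n,i in (("start",s0),("now",s)):
    g=i[208:216,312:335].astype(float).mean(2);m=np.clip(90-g,0,None);print(n,(m*np.arange(312,335)).sum()/m.sum(),m.sum(1).astype(int))
E
```

```text
13.8167 [ 0.5799 -0.0388  0.1953]
105.02975310301565 [np.float64(78.663765103287), np.float64(109.07321522682125), np.float64(140.78000491883915), np.float64(170.5476499610491), np.float64(202.60497749536665), np.float64(235.1102535832415)] 4.039246810263649
start 321.0665833072835 [ 94  78 172 232 267 326 390 570]
now 320.9292819678061 [ 58  50 118 165 231 307 367 543]
```

The pointer reads 4.04 clicks and the lobe is back at its starting upright column, so the wheel is at the 4 mm stop. Now the lock: come down behind the button and push forward.

Emit:
carry_out --steps '[[[3.5, 0, 1, 0, 0, 0], [7, 0, 2, 0, 0, 0], [10.5, 0, 4, 0, 0, 0], [13.45, 0, 6, 0, 0, 0], [13.45, 0, 8.5, 0, 0, 0], [13.45, 0, 10.2, 0, 0, 0], [13.45, 0, 10.7, 0, 0, 0], [13.45, 0, 10.7, 0, 0, 0], [13.1, 0, 10.7, 0, 0, 0], [12.8, 0, 10.7, 0, 0, 0], [12.5, 0, 10.7, 0, 0, 0], [12.2, 0, 10.7, 0, 0, 0], [11.9, 0, 10.7, 0, 0, 0], [11.7, 0, 10.7, 0, 0, 0], [11.5, 0, 10.7, 0, 0, 0], [11.3, 0, 10.7, 0, 0, 0], [11.15, 0, 10.7, 0, 0, 0], [11.15, 0, 10.7, 0, 0, 0], [11.15, 0, 10.7, 0, 0, 0]]]'

```text
time: 15.5
ee_pos: [0.469, -0.0069, 0.0875]
eef_rot: [0.137, 0.991, 0.0, -0.005]
ft_force: [-19.7, 5.4, 12.4]
width: 0.0006
grip_force: 14.9
```

Force reached 20 N, so the button has stopped. I'll back off and look at where it is.

Emit:
carry_out --steps '[[[1, 0, 0, 0, 0, 0], [1, 0, -2, 0, 0, 0], [1, 0, -5, 0, 0, 0], [-2, 0, -8, 0, 0, 0], [-5, 0, -10, 0, 0, 0], [-8, 0, -10.7, 0, 0, 0], [-11.15, 0, -10.7, 0, 0, 0], [-11.15, 0, -10.7, 0, 0, 0], [-11.15, 0, -10.7, 0, 0, 0], [-11.15, 0, -10.7, 0, 0, 0]]]'

```text
time: 16.33
ee_pos: [0.5799, -0.0388, 0.1951]
eef_rot: [0.138, 0.99, -0.0, -0.0]
ft_force: [-0.9, 0.2, 0.2]
width: 0.0006
grip_force: 0.0
```

```bash
python3 - <<'E'
from h import *
s=r.read_state();print(s["time"],s["ee_pos"])
p=r.camera_params("wrist")
im=r.camera("wrist")[:,:,::-1];c=cv2.rotate(cv2.resize(im[20:255,220:350],None,fx=4,fy=4,interpolation=cv2.INTER_CUBIC)[:780+160],cv2.ROTATE_90_CLOCKWISE)
px,l=ptr(c[:,:780],(285,300),(205,216));print(px,l,(l[-1]-px)/31.2-.13)
old=cv2.imread("pics/w2.png")
o=cv2.rotate(cv2.resize(old[20:255,220:350],None,fx=4,fy=4,interpolation=cv2.INTER_CUBIC),cv2.ROTATE_90_CLOCKWISE)
print([int(v) for v in c[265,560:940:8].mean(1)]);print([int(v) for v in o[242,560:940:8].mean(1)])
e=lambda i:np.clip(i.astype(float)*2,0,255).astype(np.uint8)
sd=r.camera("side")[:,:,::-1];s0=cv2.imread("pics/side0.png")
k=lambda i:cv2.resize(i[205:232,270:370],(780,210),interpolation=cv2.INTER_CUBIC)
cv2.imwrite("pics/comp4.png",np.vstack([e(o[190:290,160:]),e(c[210:310,160:]),k(s0)[:200],k(sd)[:200]]))
E
```

```text
16.3333 [ 0.5799 -0.0388  0.1951]
104.32771753741373 [np.float64(77.60198680889178), np.float64(108.83935708079932), np.float64(139.71080139372822), np.float64(170.5849655902594), np.float64(201.70309085232591), np.float64(234.42714291767297)] 4.0398533775724115
[89, 89, 95, 130, 127, 127, 127, 128, 127, 128, 128, 132, 65, 32, 30, 32, 38, 37, 33, 38, 29, 38, 37, 30, 25, 85, 88, 87, 89, 99, 128, 126, 127, 129, 127, 126, 129, 127, 125, 127, 128, 117, 95, 97, 96, 97, 94, 97]
[87, 87, 94, 130, 127, 126, 127, 127, 126, 127, 127, 127, 129, 127, 127, 128, 126, 128, 127, 130, 81, 35, 30, 32, 34, 34, 36, 40, 28, 40, 36, 38, 22, 51, 89, 88, 88, 92, 127, 125, 127, 118, 96, 97, 96, 94, 91, 97]
```

View pics/comp4.png

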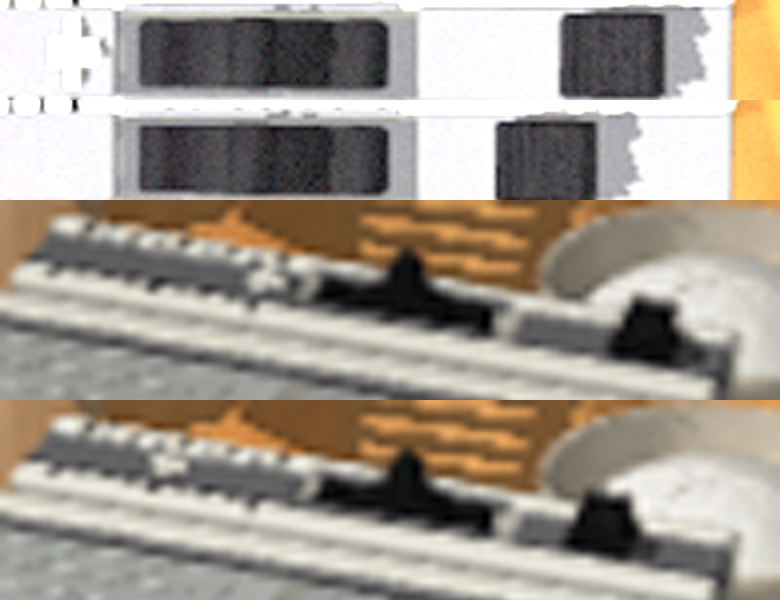

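Comparing before and after, the button has moved forward about 12 mm (65 px at ~5.2 px/mm) to a hard stop. The wheel is upright at stop 4, with the pointer on the long line, and the robot is clear. Handing in.

```bash
python3 -c "
from bench import r
print(r.close_job())"
```

```text
the job is handed in; nothing more can be done
None
```

I handed the job in with the slicer set at 4 mm: the last images put the wheel at the 4 mm stop, the pointer on the long middle line, and the lock button about 12 mm forward against its stop; the hand-in gave no verdict.

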